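# Free a circuit board from the ratchet holder

### The arm

A 6-joint arm with a two-finger parallel gripper is mounted at the origin on the work surface. World frame = base frame: x ahead of the robot, y to its left, z up, the work surface at z = 0. Lengths are in m, angles in rad, forces in N, time in s.
With the tool pointing down it reaches from about 0.275 to 0.825 m from the base axis. Payload 4.9 kg.
Tool frame: the origin (TCP) lies at the very end of the fingers, on their centre line; the grasp point (between the pads) lies 19 mm behind it; z points along the fingers, y is the line along which they close (so a half turn about z gives the same grasp; the last joint's range is limited). The gripper opens to 85 mm and grips with 20 to 120 N. Pads are 22 mm wide; open, the fingers measure 114 mm over their backs; the gripper's body (76 mm by 85 mm) begins 54 mm behind the grasp point. The pads swing forward as they close: fully open they stand 13 mm farther back than shut.
Start: joints at [-1.345, 0.326, -0.193, 1.052, 0, 1.437], TCP at [0.194, -0.515, 0.231] pointing down, gripper open.
Joint ranges: [-2.65, 2.65], [-0.97, 1.79], [-1.3, 1.35], [-1.93, 2.1], [-1.47, 1.37], [-3.14, 3.14]. Speed limits (rad/s): [2.57, 2.57, 3.14, 3.14, 3.14, 3.14].

### API

Orientations are given as a rotation vector (axis times angle).
In Python, from station import status, cams, robot gives the robot as it stands.
- The arm moves only by the shell command python3 -m crank 'ROWS' [FORCE]. ROWS is JSON, a list of rows, each a list of 7 numbers: the shift along the tool's x, y, z in mm, then the turn, a rotation vector about the tool's x, y, z in degrees, then the opening, from 0 (shut) to 1 (fully open). A call has 1 to 10 rows; each row is the pose to reach, as a shift and turn from the pose commanded when the call began, along the tool's axes at that moment; what a row does not reach only later rows make up. A row lasts 1/8 s, in which the tool goes at most 62.5 mm and 10.7 degrees, less where a joint would pass 70% of its speed; a pose out of reach is approached as far as the arm can. A call with a gripper value outside its range is refused whole. The fingers move at their own pace and stop on an object; FORCE is the grip in N (left out, the last holds). Time passes only in rows, so rows that repeat a pose let the fingers close. It gives the time, the measured TCP pose, the force, the opening and the grip force at its end, in the units of the state.
- status.get_state(): the state, without advancing time (a new reading comes with each control period).
- cams.get_image(name): name is "scene" or "top" or "wrist"; returns a dict with "image" (400x640x3 uint8, red, green, blue), "mtx" (3x3 intrinsics, pixels), "T" (4x4, takes a point from camera to world coordinates). Camera axes: x right, y down, z forward; pixel columns grow to the right and rows downward; lengths in m; the calibration is good to about 2 mm. A picture is of the moment at which its call begins. There is no depth.
- robot.sign_off(): hands the job in; it is judged then, once.
The state is a dict: "time": time; "joint_pos": joint angles; "dq": joint speeds; "joint_torque": joint torques, N m; "eef_pos": TCP position; "orientation": TCP orientation; "ft_force": force on the tool from outside, world axes, zero at the start; "torque": the same for the moment, N m; "width": opening from 0.0 (shut) to 1.0 (fully open); "finger_force": force on a finger pad.
Only numpy, scipy, OpenCV 4.12 (cv2) and the standard library are available. Lean on these libraries where they do the work, as an engineer would, in place of code of your own. Each camera call takes 0.05 s, during which the arm holds its last target. There are 200 camera calls.

### The job

Free the circuit board in the bench holder: with the fingertips press the thumb release behind the sliding jaw right down (it stays down by itself), and only then push the jaw back along its bar until it meets its end stops. Nothing needs grasping: lift nothing, leave the board lying where it is in the holder and the other things on the bench undisturbed, and finish clear of everything.

Things in the scene. Friction and masses are not known exactly. Their poses are not given: they have to be found in the camera images.
- holder: Aluminium bench holder, fixed to the table: deck 120 mm wide (x), 340 mm long (y from -150 to +190 mm), 12 mm thick. Origin on the table surface; z up. A toothed bar runs along y, top 28 mm above the table. Fixed jaw: inner face at y = -85 mm, top at 72 mm. The sliding jaw opens towards the holder's +y; two low end stops (top 37 mm) for its cheeks stand beside the bar at y = +155 mm.
- jaw_face (a point): Centre of the sliding jaw's inner face (rubber-lined, towards the board), 62 mm above the table; axes as the holder's. Push here towards +y, fingertips above the board. The jaw is an upright aluminium plate, 100 mm wide (x), 14 mm thick, 30 to 78 mm above the table, with two side cheeks (54 mm over all in x, top 40 mm) reaching to 40 mm behind this face.
- jaw (a joint): Travel of the sliding jaw along the holder's +y in m: 0 = closed on the board (start), 0.070 = fully back against the end stops. The ratchet blocks it (0.5 mm play) until the release is pressed; then about 3 N slides it, and it stays where it is left.
- release_pad (a point): On top of the ribbed end of the black thumb release, a paddle 30 mm wide (x), 52 mm long, sloping up behind the jaw (towards +y). Its hinge lies along x, 22 mm behind the jaw's inner face, 26.5 mm above the table. This point is 43 mm along it from the hinge, 9 mm from the free end: 58 mm behind the jaw's inner face, 51 mm above the table when up, about 14 mm lower when fully down.
- release (a joint): Angle of the thumb release in rad: 0 = up (starts between 0 and 0.05), 0.35 = fully down against its stop. About 4 N downwards on its ribbed end turns it; it has a stiff hinge and stays where it is left. The pawl is clear of the teeth from 0.2 on.
- board: Loose circuit board, 100 mm (x) by 127 mm (y), 3 mm thick with chips and a copper heat pipe up to 11 mm above its underside; lies on the holder's two rails, underside 32 mm above the table, between the jaws. Origin at the centre of its underside.
- screwdriver: Loose screwdriver 170 mm long lying near the holder's robot side. Leave alone.
- jar: Loose small lidded white jar, 44 mm across, 45 mm tall, standing beside the sliding jaw. Origin under its centre. Leave alone.
- battery: Loose flat dark battery pack, 85 x 90 x 7 mm, beside the holder. Origin under its centre. Leave alone.
- bottle: Loose upright clear bottle, 52 mm across, 130 mm tall, beside the holder's fixed-jaw end. Origin under its centre. Leave alone.
- fan: Loose flat black laptop fan, 68 mm across with a side outlet, 11 mm thick, beyond the sliding-jaw end of the holder. Leave alone.
- memory: Loose green storage stick, 22 x 80 x 5 mm, near the holder. Leave alone.
- tray: Loose grey divided screw tray, 80 x 110 x 20 mm, beyond the fixed-jaw end of the holder. Leave alone.
Not all that is in view belongs to the job. What is shaped like the board but yellow is not meant.

How it is judged:
By the outcome, as a careful person would: the job done as asked, in the order asked, and still so for the second after the job is handed in, with the robot touching nothing.
It also fails if it takes over 38 s, if anything falls off the work surface, if the arm or the gripper's body presses on something with over 40 N, if the wrist force passes 120 N, or if a joint passes its speed limit or range.

## Working session

There is one attempt and no reset: what is moved stays moved. The work goes in short steps, Python scripts to look and compute and a shell command to move; the robot and the scene stay as the last step left them, time stands still between calls to the robot, and variables do not carry over. Pictures are saved under pics/ and viewed, at most 10 in all, crops included, and the job is handed in when it is done.

```bash
mkdir -p pics; cat > h.py <<'E'
import numpy as np, cv2
from station import status, cams, robot
from scipy.spatial.transform import Rotation as R
def snap(n,f):
    d=cams.get_image(n); cv2.imwrite('pics/'+f,d['image'][:,:,::-1]); np.savez('pics/'+f+'.npz',**d); return d
def ray(f,u,v,z):
    d=np.load('pics/'+f+'.npz'); r=d['T'][:3,:3]@np.linalg.inv(d['mtx'])@[u,v,1]; o=d['T'][:3,3]
    return o+r*(z-o[2])/r[2]
def proj(f,p):
    d=np.load('pics/'+f+'.npz'); c=d['T'][:3,:3].T@(np.array(p)-d['T'][:3,3]); q=d['mtx']@c; return q[:2]/q[2]
E
python3 - <<'E'
from h import *
snap('top','top0.png');snap('scene','scene0.png')
s=status.get_state();print(s['time'],s['eef_pos'],s['orientation'],R.from_rotvec(s['orientation']).as_matrix().round(3))
E
```

```text
0.1 [ 0.19352255 -0.51426585  0.23058407] [-3.08937587e+00 -5.61768810e-01  9.98680147e-05] [[ 0.936  0.352 -0.   ]
 [ 0.352 -0.936  0.002]
 [ 0.    -0.002 -1.   ]]
```

View pics/top0.png

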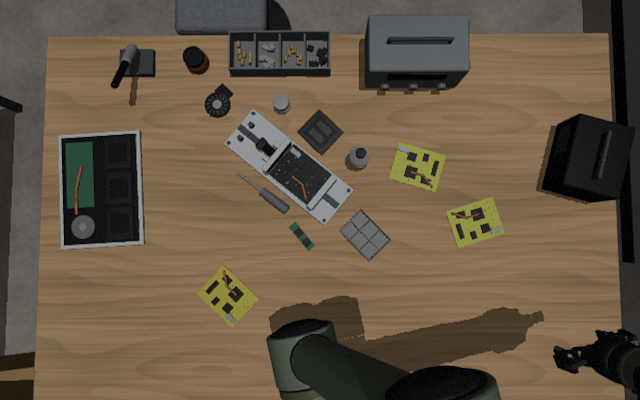

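View pics/scene0.png

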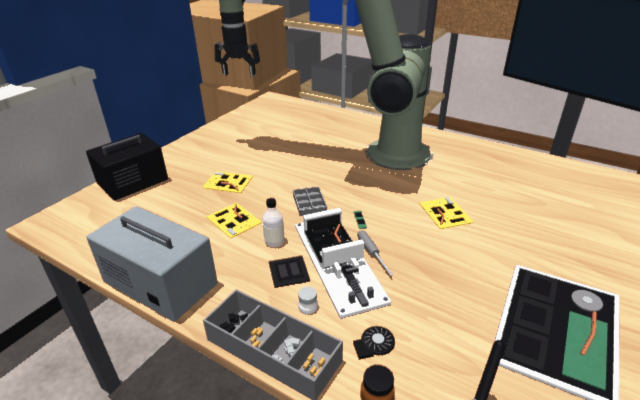

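The top view shows the single holder at about (288,165), with its sliding-jaw end at upper left and the release near (266,147). The yellow boards at (418,166), (475,222) and (228,295) are decoys. I'll enlarge the holder to confirm.

```bash
python3 - <<'E'
from h import *
im=cv2.imread('pics/top0.png')[95:235,215:365]; cv2.imwrite('pics/c1.png',cv2.resize(im,None,fx=4,fy=4,interpolation=cv2.INTER_CUBIC))
im=cv2.imread('pics/scene0.png')[195:320,280:400]; cv2.imwrite('pics/c2.png',cv2.resize(im,None,fx=4.8,fy=4.8,interpolation=cv2.INTER_CUBIC))
for uv in [(250,110),(225,145),(353,187),(328,223)]: print(ray('top0.png',*uv,.012).round(3))
E
```

```text
[0.739 0.201 0.012]
[0.646 0.265 0.012]
[ 0.536 -0.068  0.012]
[ 0.443 -0.003  0.012]
```

View pics/c1.png

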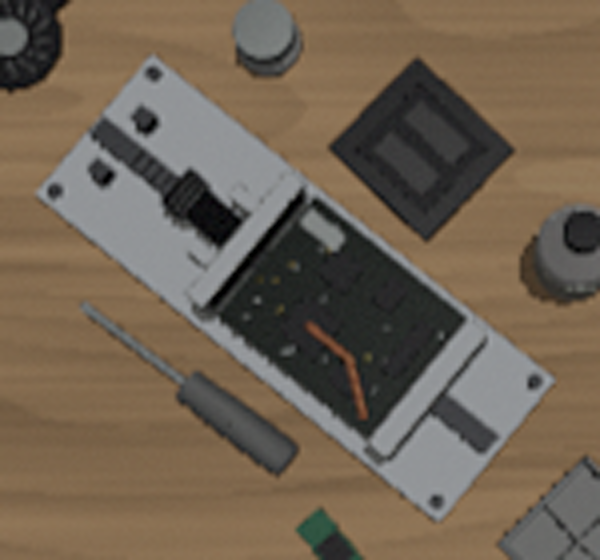

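View pics/c2.png

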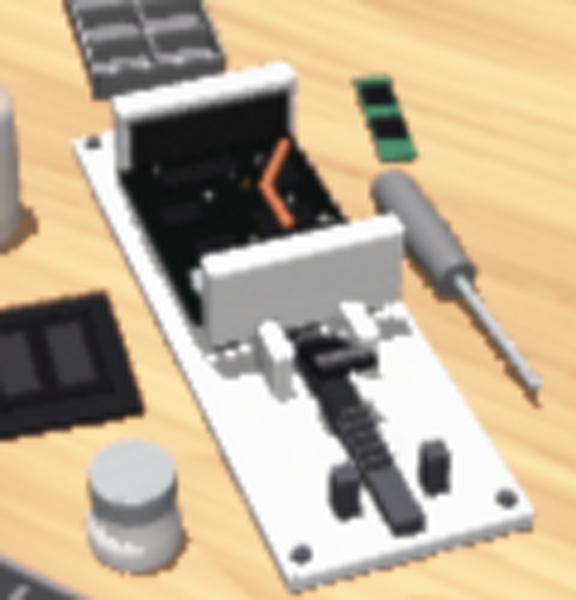

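The crop confirms the holder. The sliding jaw runs from about (300,180) to (200,305), with the black paddle behind it at about (205,205) and the stops at (145,120) and (102,173). Next I'll compute the pose and the moves.

```bash
cat >> h.py <<'E'
C=np.array([(153,55),(37,193),(553,380),(440,522)])/4+[215,95]
P=np.array([ray('top0.png',*c,.012) for c in C])
Y=(P[0]+P[1]-P[2]-P[3])[:2]; Y/=np.linalg.norm(Y); X=np.array([Y[1],-Y[0]])
O=P.mean(0)[:2]-Y*.020
def W(x,y,z): return np.r_[O+X*x+Y*y,z]
def move(p):
    s=status.get_state(); M=R.from_rotvec(s['orientation']).as_matrix()
    Z=np.array([0,0,-1.]); best=None
    for sg in (1,-1):
        ty=np.r_[X,0]*sg; T=np.c_[np.cross(ty,Z),ty,Z]
        r=R.from_matrix(M.T@T).as_rotvec(degrees=True)
        if best is None or np.linalg.norm(r)<np.linalg.norm(best): best=r
    print('shift mm',(M.T@(np.array(p)-s['eef_pos'])*1e3).round(1),'turn',best.round(1),'t',s['time'],'q',np.round(s['joint_pos'],2))
E
python3 - <<'E'
from h import *
print(P.round(3),np.linalg.norm(P[0]-P[1]),np.linalg.norm(P[0]-P[2]),O,Y,X)
print('pad',W(0,.103,.051),'face',W(0,.045,.062))
for y in(.045,.059):print([proj('top0.png',W(x,y,.078)).round(1)*4-np.array([215,95])*4 for x in(-.05,.05)])
print([proj('top0.png',W(x,y,z))*4-np.array([215,95])*4 for x,y,z in((0,.103,.051),(0,.112,.053),(0,-.085,.072))])
move(W(0,.103,.150))
E
```

```text
[[ 0.742  0.192  0.012]
 [ 0.651  0.267  0.012]
 [ 0.528 -0.068  0.012]
 [ 0.436  0.005  0.012]] 0.11781597099302435 0.33705826972596536 [0.57662678 0.08343218] [0.63407874 0.77326848] [ 0.77326848 -0.63407874]
pad [0.64193689 0.16307883 0.051     ] face [0.60516033 0.11822926 0.062     ]
[array([202.4, 308.4]), array([306. , 183.6])]
[array([184.8, 294.4]), array([288.4, 169.6])]
[array([188.01815912, 195.14958643]), array([176.61270192, 185.63276078]), array([417.97474751, 379.93148588])]
shift mm [ 658.1 -476.    81.5] turn [ -0.1  -0.  -30. ] t 0.1 q [-1.35  0.33 -0.19  1.05  0.    1.44]
```

```bash
python3 -m crank '[[40,-29,0,0,0,-3,0],[80,-58,0,0,0,-6,0],[120,-87,0,0,0,-9,0],[160,-116,0,0,0,-12,0],[200,-145,0,0,0,-15,0],[240,-174,0,0,0,-18,0],[280,-203,0,0,0,-21,0],[320,-232,0,0,0,-24,0],[360,-260,0,0,0,-27,0],[400,-289,0,0,0,-30,0]]' && python3 -c "
from h import *
move(W(0,.103,.150))"
```

```text
time: 1.35
eef_pos: [0.4669, -0.102, 0.2311]
orientation: [-2.839, -1.345, 0.0]
ft_force: [0.1, -0.2, 0.3]
width: 0.0
finger_force: 0.0
shift mm [316.  -32.3  81. ] turn [-0.   0.   0.1] t 1.35 q [-0.37  0.19 -0.37  1.01 -0.    1.89]
```

```bash
python3 -m crank '[[40,-4,0,0,0,0,0],[85,-9,0,0,0,0,0],[130,-13,0,0,0,0,0],[175,-18,0,0,0,0,0],[220,-22,10,0,0,0,0],[260,-27,30,0,0,0,0],[295,-30,55,0,0,0,0],[316,-32,81,0,0,0,0],[316,-32,81,0,0,0,0],[316,-32,81,0,0,0,0]]' && python3 - <<'E'
from h import *
move(W(0,.103,.056)); 
for n in('wrist','scene'): snap(n,n+'1.png')
im=np.hstack([cv2.imread('pics/wrist1.png')[:,120:520],cv2.resize(cv2.imread('pics/scene1.png')[150:350,240:440],(400,400))]);
for p in [(0,.103,.051),(.015,.112,.053),(-.015,.112,.053)]:
  u=proj('wrist1.png',W(*p)); print(u); cv2.circle(im,(int(u[0])-120,int(u[1])),3,(0,0,255),1)
cv2.imwrite('pics/m1.png',im)
E
```

```text
time: 2.6
eef_pos: [0.6418, 0.1606, 0.1506]
orientation: [2.84, 1.342, -0.001]
ft_force: [0.4, -0.4, 0.0]
width: -0.001
finger_force: 0.0
shift mm [ 2.1 -1.5 94.6] turn [-0.  0. -0.] t 2.6 q [ 0.13  0.59  0.01  1.   -0.    2.39]
[310.63577296 192.10644509]
[330.15422188 181.7061864 ]
[291.05469764 181.75892458]
```

View pics/m1.png

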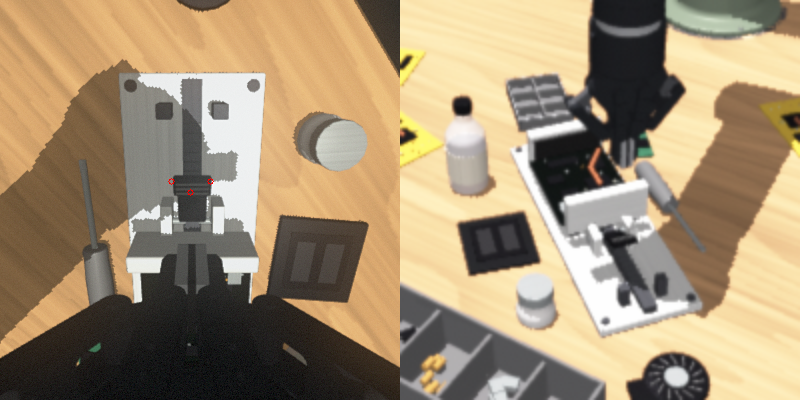

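The wrist view puts the paddle at about (310,187), within 1–2 mm of the markers. The path down is clear, so I'll descend and press.

```bash
python3 -m crank '[[2,-1,25,0,0,0,0],[2,-1,55,0,0,0,0],[2,-1,80,0,0,0,0],[2,-1,90,0,0,0,0],[2,-1,95,0,0,0,0],[2,-1,99,0,0,0,0],[2,-1,102,0,0,0,0],[2,-1,105,0,0,0,0],[2,-1,107,0,0,0,0],[2,-1,107,0,0,0,0]]'
```

```text
time: 3.95
eef_pos: [0.643, 0.1633, 0.0435]
orientation: [2.84, 1.343, 0.001]
ft_force: [1.3, 1.2, 2.9]
width: 0.001
finger_force: 1.5
```

```bash
python3 -m crank '[[0,0,2,0,0,0,0],[0,0,4,0,0,0,0],[0,0,5,0,0,0,0],[0,0,5,0,0,0,0]]';python3 -m crank '[[0,0,1,0,0,0,0],[0,0,2,0,0,0,0],[0,0,2,0,0,0,0]]'
```

```text
time: 4.45
eef_pos: [0.6424, 0.1632, 0.038]
orientation: [2.84, 1.343, -0.001]
ft_force: [2.0, 0.5, 4.1]
width: -0.001
finger_force: 1.4
time: 4.82
eef_pos: [0.6427, 0.1634, 0.0365]
orientation: [-2.84, -1.343, -0.001]
ft_force: [1.4, 2.1, 4.6]
width: 0.003
finger_force: 2.3
```

```bash
python3 -m crank '[[0,0,1,0,0,0,0],[0,0,2,0,0,0,0],[0,0,2,0,0,0,0]]';python3 -m crank '[[0,0,1,0,0,0,0],[0,0,2,0,0,0,0],[0,0,2,0,0,0,0]]'
```

```text
time: 5.2
eef_pos: [0.6428, 0.1635, 0.0359]
orientation: [2.84, 1.343, 0.002]
ft_force: [-2.7, 1.5, 12.7]
width: -0.001
finger_force: 6.5
time: 5.58
eef_pos: [0.6431, 0.1636, 0.0354]
orientation: [2.84, 1.343, 0.003]
ft_force: [-4.7, 0.5, 21.3]
width: 0.002
finger_force: 10.8
```

The reaction rose to 21 N with almost no further motion, so the release is at its stop. I'll lift and check.

```bash
python3 -m crank '[[0,0,-10,0,0,0,0],[0,0,-40,0,0,0,0],[0,0,-80,0,0,0,0],[0,0,-115,0,0,0,0],[0,0,-118,0,0,0,0],[0,0,-118,0,0,0,0]]' && python3 - <<'E'
from h import *
a=cv2.imread('pics/wrist1.png'); snap('wrist','wrist2.png'); snap('scene','scene2.png')
cv2.imwrite('pics/m2.png',np.hstack([cv2.resize(cv2.imread('pics/wrist2.png')[130:280,220:400],(480,400)),cv2.resize(cv2.imread('pics/scene2.png')[220:320,320:400],(320,400))]))
move(W(0,.015,.150)); move(W(0,.015,.058))
E
```

```text
time: 6.32
eef_pos: [0.6415, 0.1629, 0.149]
orientation: [-2.84, -1.343, 0.004]
ft_force: [-1.0, 0.4, 0.5]
width: -0.001
finger_force: 0.0
shift mm [-87.3   0.6  -1.6] turn [-0.1  0.2 -0. ] t 6.425 q [ 0.14  0.59  0.02  1.   -0.    2.4 ]
shift mm [-87.1   0.8  90.4] turn [-0.1  0.2 -0. ] t 6.425 q [ 0.14  0.59  0.02  1.   -0.    2.4 ]
```

View pics/m2.png

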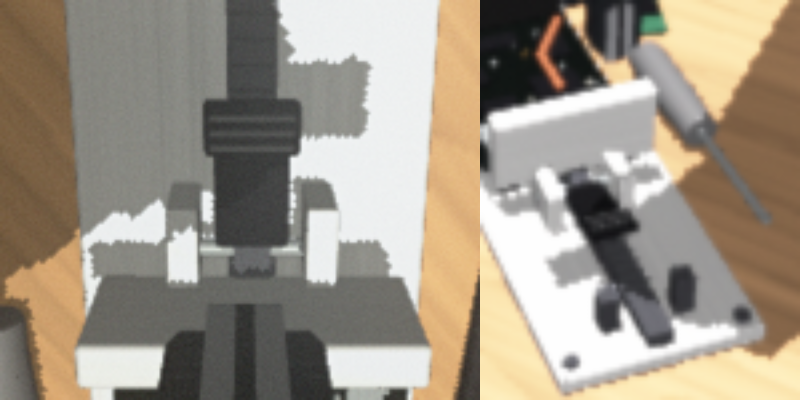

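The paddle now lies flat on the bar, with its ribbed end at about (252,127) in the left panel, so it is fully down. Next I'll move over the board and lower the fingertips in front of the jaw face.

```bash
python3 -m crank '[[-30,0,0,0,0,0,0],[-65,0,0,0,0,0,0],[-87,1,0,0,0,0,0],[-87,1,10,0,0,0,0],[-87,1,40,0,0,0,0],[-87,1,65,0,0,0,0],[-87,1,82,0,0,0,0],[-87,1,89,0,0,0,0],[-87,1,90,0,0,0,0],[-87,1,90,0,0,0,0]]' && python3 -c "
from h import *
move(W(0,.034,.058))"
```

```text
time: 7.68
eef_pos: [0.5888, 0.0955, 0.061]
orientation: [2.84, 1.343, 0.002]
ft_force: [-0.3, -0.1, -0.1]
width: 0.001
finger_force: 0.0
shift mm [16.9 -1.8  3. ] turn [ 0.1 -0.1 -0. ] t 7.675 q [ 0.04  0.57 -0.28  0.72  0.    2.3 ]
```

```bash
python3 -m crank '[[5,-1,2,0,0,0,0],[10,-2,2,0,0,0,0],[14,-2,2,0,0,0,0],[18,-2,2,0,0,0,0],[22,-2,2,0,0,0,0],[26,-2,2,0,0,0,0],[30,-2,2,0,0,0,0],[30,-2,2,0,0,0,0]]'; python3 -c "
from h import *
move(W(0,.104,.058))"
```

```text
time: 8.68
eef_pos: [0.6058, 0.1201, 0.0582]
orientation: [-2.84, -1.343, -0.0]
ft_force: [-1.7, -0.9, 1.2]
width: 0.002
finger_force: 0.8
shift mm [57.1  0.7  0.3] turn [-0. -0. -0.] t 8.675 q [ 0.08  0.6  -0.22  0.74  0.    2.33]
```

The jaw is sliding at about 3 N, so I'll continue to just short of the stops.

```bash
python3 -m crank '[[6,0,0,0,0,0,0],[12,0,0,0,0,0,0],[18,0,0,0,0,0,0],[24,0,0,0,0,0,0],[30,0,0,0,0,0,0],[36,0,0,0,0,0,0],[42,0,0,0,0,0,0],[47,0,0,0,0,0,0],[51,0,0,0,0,0,0],[51,0,0,0,0,0,0]]'; python3 -m crank '[[2,0,0,0,0,0,0],[4,0,0,0,0,0,0],[5,0,0,0,0,0,0],[5,0,0,0,0,0,0]]';  python3 -c "
from h import *
move(W(0,.104,.058))"
```

```text
time: 9.93
eef_pos: [0.6384, 0.1599, 0.0582]
orientation: [-2.839, -1.343, -0.002]
ft_force: [-0.9, 0.3, -0.1]
width: 0.001
finger_force: 0.3
time: 10.42
eef_pos: [0.6412, 0.1632, 0.0582]
orientation: [-2.84, -1.343, -0.0]
ft_force: [-2.1, -1.8, -0.7]
width: -0.006
finger_force: 1.3
shift mm [1.4 0.7 0.2] turn [-0. -0. -0.] t 10.425 q [ 0.14  0.68 -0.09  0.81  0.    2.4 ]
```

```bash
python3 -m crank '[[1,0,0,0,0,0,0],[2,0,0,0,0,0,0],[3,0,0,0,0,0,0],[3,0,0,0,0,0,0]]'; python3 -m crank '[[1,0,0,0,0,0,0],[2,0,0,0,0,0,0],[3,0,0,0,0,0,0],[3,0,0,0,0,0,0]]'
```

```text
time: 10.92
eef_pos: [0.6431, 0.1656, 0.0582]
orientation: [-2.84, -1.343, -0.0]
ft_force: [-1.5, -2.0, 1.2]
width: -0.0
finger_force: 1.3
time: 11.42
eef_pos: [0.6441, 0.1669, 0.0582]
orientation: [2.84, 1.342, -0.004]
ft_force: [-5.5, -5.8, 2.1]
width: 0.001
finger_force: 3.3
```

```bash
python3 -m crank '[[1,0,0,0,0,0,0],[2,0,0,0,0,0,0],[3,0,0,0,0,0,0],[3,0,0,0,0,0,0]]'; python3 -m crank '[[1,0,0,0,0,0,0],[2,0,0,0,0,0,0],[2,0,0,0,0,0,0]]'
```

```text
time: 11.92
eef_pos: [0.6442, 0.167, 0.0583]
orientation: [2.838, 1.339, -0.012]
ft_force: [-10.0, -10.5, 7.7]
width: -0.001
finger_force: 7.4
time: 12.3
eef_pos: [0.6441, 0.167, 0.0583]
orientation: [2.837, 1.338, -0.017]
ft_force: [-13.5, -14.2, 11.3]
width: -0.0
finger_force: 10.1
```

The jaw is against its stops: 20 N with no motion. I'll back off, lift clear and check.

```bash
python3 -m crank '[[-5,0,0,0,0,0,0],[-15,0,0,0,0,0,0],[-25,0,0,0,0,0,0],[-30,0,-15,0,0,0,0],[-30,0,-50,0,0,0,0],[-30,0,-90,0,0,0,0],[-30,0,-130,0,0,0,0],[-60,0,-150,0,0,0,0],[-100,0,-150,0,0,0,0],[-100,0,-150,0,0,0,0]]' && python3 - <<'E'
from h import *
for n in('wrist','scene'): snap(n,n+'3.png')
cv2.imwrite('pics/m3.png',np.hstack([cv2.imread('pics/wrist3.png')[:,120:520],cv2.resize(cv2.imread('pics/scene3.png')[190:320,270:400],(400,400))]))
for y in (.115,.129):print([proj('wrist3.png',W(x,y,.078)).round() for x in(-.05,.05)])
E
```

```text
time: 13.55
eef_pos: [0.5837, 0.0929, 0.2101]
orientation: [2.841, 1.34, 0.002]
ft_force: [0.0, 0.0, 0.5]
width: -0.001
finger_force: 0.0
[array([248.,  56.]), array([377.,  56.])]
[array([247.,  36.]), array([378.,  36.])]
```

View pics/m3.png

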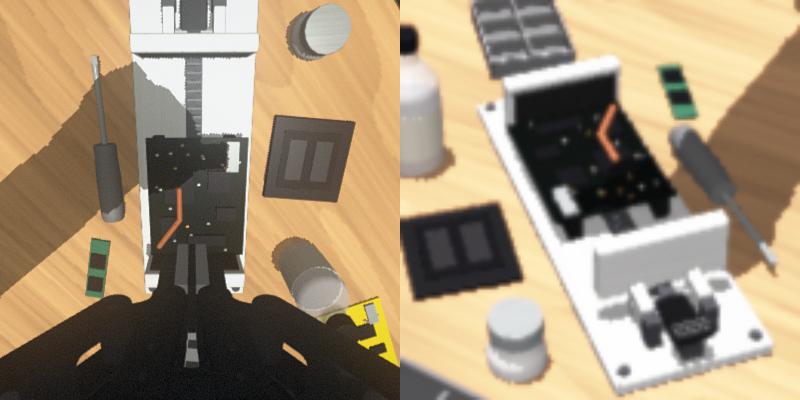

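The jaw's inner edge is at row ~53, against row 56 predicted for full travel, and its cheeks are at the stops. The board lies in place, nothing else has moved, and the tool is clear.

```bash
python3 -c "
from station import robot
print(robot.sign_off())"
```

```text
the job is handed in; nothing more can be done
None
```

The release was pressed fully down first, then the jaw was pushed back to its end stops. The board stayed in place, nothing else was disturbed, and the arm was clear when I handed the job in at about 14 s.

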